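# Load a power module into the push-latched test fixture

## Task

Press the test fixture's lid to release its push catch so that it springs open, and set the finned power module down flat in the carrier inside, with its brass terminals at the hinge end. Then bring the lid down, press it until the catch holds again, and leave it latched shut. Do not drop the module, and leave the other things on the bench where they are.

Things in the scene. Friction and masses are not known exactly. Their poses are not given: they have to be found in the camera images.
- lid (a joint): lid hinge, rad: 0 shut and latched, 1.7 fully open, just past upright. Unlatched, a damped spring raises it to 1.7 in 2 to 4 s; it never stays part-way. Pressing the shut lid down to its stop (6.5 mm or more at the pad; under 5.5 does nothing) and letting go toggles the catch: latched, it is released and the lid rises; else it latches and stays within 0.01 of 0. A further press releases it again.
- lid_pad (a point): centre of the top of the black ribbed press pad (26 x 70 mm) at the middle of the lid's front edge, above the catch; flush; moves with the lid; 90 mm above the bench when shut. z points out of the lid's outer face, x to the hinge. The front edge is 25 mm before it. Press straight down: 2 to 5 N moves it, then a rigid stop 6.5 to 8 mm below the latched level.
- lid_hinge (a point): middle of the hinge axis (along y), 85 mm above the bench, fixed; x as the carrier's. Lid: aluminium frame with clear window, 10 mm thick centred on the axis, 254 wide, reaching 197 mm from the axis; pad 172 mm from it. Open, its outer face looks to +x. To shut it, push that face over and down (3 to 6 N at 130 mm from the axis) without letting go until latched.
- fixture: white open-topped test fixture fixed to the bench, origin at the centre of its underside: 200 mm deep (x, front at -x, hinge at +x), 250 wide (y), rim 80 mm above the bench, walls 6 mm. Inside, at the middle of the front wall, stands the catch's dark housing, 26 x 54 mm, top 72 mm above the bench.
- carrier (a point): centre of the upper face of the dark green carrier plate (130 x 90 mm) in the middle of the fixture, 36 mm above the bench; x points to the hinge end, z up. Four L-shaped corner guides, 8 mm high, leave an opening of 108 (x) by 64 mm (y) for the module; between them the middle 80 mm of each long side is free for fingers.
- module_center (a point): centre (half-way up) of the finned power module, loose: 100 (x) x 56 (y) x 36 mm high, 0.2 to 0.4 kg. Black base 16 mm thick; aluminium fins run lengthwise over 76 mm to the full height; the last 24 mm at +x are a low deck with two brass terminal studs. 18 mm up when lying. Grip it across its 56 mm width.
- module_terminals (a point): middle of that module's terminal end, between its two studs, 38 mm from its centre along its x
- flat_module_center (a point): bystander: centre of a flat black module without fins, 110 x 56 x 22 mm high, studs at both ends. It and the finned module may lie in either of two places.
- spool_center (a point): bystander: centre of a reel of solder standing on end, diameter 52 mm, 45 mm high
- multimeter_center (a point): bystander: centre of a hand-held multimeter lying on its back, 175 x 82 mm, 36 mm high
- parts_bin_center (a point): bystander: centre of an open green plastic parts bin, 100 x 150 mm, 55 mm high
- screwdriver_grip (a point): bystander: middle of the handle of a screwdriver lying on the bench, 190 mm long
- tip_cleaner_center (a point): bystander: centre of a round soldering-tip cleaner pot, diameter 72 mm, 45 mm high
Things that resemble listed ones, but are neither listed nor needed, are in the scene too. Leave any orange or red look-alike of the part that bears module_center alone.

How it is judged:
On the way, in this order (a step that is already met when the one before it is completed fails the run):
1. the catch is released and the lid stands open (value of joint lid above 1.4 rad), for 0.2 s.
2. with the lid open, the module lies flat between the carrier's guides, terminals at the hinge end, let go (x of module_center in the frame of carrier between -0.008 and 0.008 m and y of module_center in the frame of carrier between -0.008 and 0.008 m and z of module_center in the frame of carrier between 0.013 and 0.022 m and angle between the x axis of module_center and the x axis of carrier, either way round below 0.15 rad and angle between module_center's own z axis and vertical below 0.08 rad and x of module_terminals in the frame of carrier above 0.02 m and value of joint lid above 1 rad and contact force between the fingers and module below 0.1 N), for 0.2 s.
At the end, for the whole second after the job is handed in: The lid is shut and held by its catch (within 0.02 rad of 0); the finned module rests flat on the carrier plate between the guides: centre within 8 mm of the carrier's in x and y, 13 to 22 mm above it, tilt under 0.08 rad, lengthwise within 0.15 rad, terminals at the hinge end (x of module_center in the frame of carrier between -0.008 and 0.008 m and y of module_center in the frame of carrier between -0.008 and 0.008 m and z of module_center in the frame of carrier between 0.013 and 0.022 m and angle between the x axis of module_center and the x axis of carrier, either way round below 0.15 rad and angle between module_center's own z axis and vertical below 0.08 rad and x of module_terminals in the frame of carrier above 0.02 m and value of joint lid between -0.02 and 0.02 rad and velocity of joint lid below 0.05 rad/s and linear speed of module below 0.02 m/s); the robot touches nothing.
It fails at once if another thing on the bench is moved more than 30 mm (distance of any of flat_module_center, spool_center, multimeter_center, parts_bin_center, screwdriver_grip, tip_cleaner_center from where it was at the start of the episode above 0.03 m).
It fails at once if the module is dropped (falls free faster than 0.6 m/s, about 18 mm) (contact force between anything else and module below 0.02 N and linear speed of module above 0.6 m/s).
It also fails if it takes over 67 s, if anything falls off the work surface, if the arm or the gripper's body presses on something with over 40 N, if the wrist force passes 120 N, or if a joint passes its speed limit or range.

## Robot

A 7-joint arm with a two-finger parallel gripper is mounted at the origin on the work surface. World frame = base frame: x ahead of the robot, y to its left, z up, the work surface at z = 0. Lengths are in m, angles in rad, forces in N, time in s.
With the tool pointing down it reaches from about 0.425 to 0.875 m from the base axis. Payload 4.7 kg.
Tool frame: the origin (TCP) lies midway between the tips of the shut fingers; the grasp point (between the pads) lies ctrl.grasp_offset behind it (ctrl.grasp_offset is the distance from the TCP to the grasp point, in m); z points along the fingers, y is the line along which they close (so a half turn about z gives the same grasp; the last joint's range is limited). The gripper opens to 87 mm and grips with 3 to 60 N. Pads are 19 mm wide; open, the fingers measure 117 mm over their backs; the gripper's body (75 mm by 190 mm) begins 51 mm behind the grasp point.
Start: joints at [-1.203, 0.321, -0.07, 1.45, 0.023, 1.371, -0.057], TCP at [0.225, 0.61, 0.223] pointing down, gripper open.
Joint ranges: [-2.86, 2.86], [-0.3, 2.09], [-1.38, 1.24], [0.06, 2.45], [-1.56, 4.7], [0.09, 2.05], [-2.69, 2.69]. Speed limits (rad/s): [2.57, 2.57, 3.14, 3.14, 3.14, 3.14, 3.14].

## Interface

Orientations are given as a rotation vector (axis times angle).
In Python, from bench import ctrl gives the robot as it stands. The module is installed in compiled form; this text tells all that it offers.
- The arm moves only by the tool jog_arm, never from a script. Its argument "moves" is one flat list of numbers, 7 for each row, row after row: the shift along the tool's x, y, z in units of 30 cm (1.0 is 30 cm), then the turn, a rotation vector about the tool's x, y, z in units of 60 degrees (1.0 is 60 degrees), then the gripper's target within -1 to 1 (fully open at 1, half-way at 0, shut at -1). In form: [x, y, z, wx, wy, wz, fingers, x, y, z, wx, wy, wz, fingers, ...]. A call has exactly 8 rows; each row is the pose to reach, as a shift and turn from the pose commanded when the call began, along the tool's axes at that moment; what a row does not reach only later rows make up. A row lasts 1/8 s, in which the tool goes at most 62.5 mm and 10.7 degrees, less where a joint would pass 70% of its speed; a pose out of reach is approached as far as the arm can. A call with a number of a shift or a turn outside -1 to 1 is refused whole. A call with a gripper value outside its range is refused whole. The fingers move at their own pace and stop on an object; "newtons" is the grip in N (left out, the last holds). Time passes only in rows, so rows that repeat a pose let the fingers close, or fill a call up. It gives the time, the measured TCP pose, the force, the opening and the grip force at its end, in the units of the state.
- ctrl.get_state(): the state, without advancing time (a new reading comes with each control period).
- ctrl.get_image(name): name is "side" or "top" or "wrist"; returns a dict with "pixels" (384x512x3 uint8, red, green, blue), "fx", "fy", "cx", "cy" (pixels), "dist" ([k1, k2, p1, p2, k3] as OpenCV has them; the pictures are not rectified), "xyz" and "rotation" of the camera in the world; the wrist camera has in their place "tool_from_camera" (4x4, takes a point from camera to tool coordinates, whose origin is the TCP and whose axes are the flange's). Camera axes: x right, y up, looking along -z (the intrinsics and any distortion apply to the point x, -y, -z); pixel columns grow to the right and rows downward; lengths in m; the calibration is good to about 2 mm. A picture is of the moment at which its call begins: read the wrist's pose just before it. There is no depth.
- ctrl.close_job(): hands the job in; it is judged then, once.
The state is a dict: "time": time; "joint_positions": joint angles; "qd": joint speeds; "joint_torque": joint torques, N m; "position": TCP position; "tool_rot": TCP orientation; "ft_force": force on the tool from outside, world axes, zero at the start; "torque": the same for the moment, N m; "grip_width": opening from 0.0 (shut) to 1.0 (fully open); "grip_force": force on a finger pad.
Only numpy, scipy, OpenCV 4.12 (cv2) and the standard library are available. Lean on these libraries where they do the work, as an engineer would, in place of code of your own. Each camera call takes 0.05 s, during which the arm holds its last target. There are 200 camera calls.

## Working session

There is one attempt and no reset: what is moved stays moved. The work goes in short steps, Python scripts to look and compute and a tool call to move; the robot and the scene stay as the last step left them, time stands still between calls to the robot, and variables do not carry over. Pictures are saved under pics/ and viewed, at most 10 in all, crops included, and the job is handed in when it is done.

Besides the shell and the picture viewer there is one more tool, called as a command line: name --argument value ..., lists and objects as JSON in quotes. jog_arm: Moves the arm, as the interface text tells. Its arguments: {"type":"object","properties":{"moves":{"type":"array"},"newtons":{"type":"number"}},"required":["moves"]}

```bash
mkdir -p pics; cat > h.py <<'E'
import numpy as np, cv2
from scipy.spatial.transform import Rotation as R
from bench import ctrl
def cam(n):
    s=ctrl.get_state(); im=ctrl.get_image(n)
    if n=='wrist':
        T=np.eye(4);T[:3,:3]=R.from_rotvec(s['tool_rot']).as_matrix();T[:3,3]=s['position']
        M=T@np.array(im['tool_from_camera']);im['C']=M[:3,3];im['Rm']=M[:3,:3]
    else:
        im['C']=np.array(im['xyz']);r=np.array(im['rotation']);im['Rm']=r if r.shape==(3,3) else R.from_rotvec(r).as_matrix()
    im['K']=np.array([[im['fx'],0,im['cx']],[0,im['fy'],im['cy']],[0,0,1.]]);im['D']=np.array(im['dist'],float)
    return im
def save(im,f,crop=None,k=1):
    p=im['pixels'][:,:,::-1]
    if crop: p=p[crop[1]:crop[3],crop[0]:crop[2]]
    cv2.imwrite('pics/'+f,cv2.resize(p,None,fx=k,fy=k,interpolation=cv2.INTER_CUBIC))
def pt(im,uv,z):
    q=cv2.undistortPoints(np.array([[uv]],float),im['K'],im['D'])[0,0]
    d=im['Rm']@np.array([q[0],-q[1],-1]);return im['C']+d*(z-im['C'][2])/d[2]
def proj(im,P):
    c=(np.atleast_2d(P)-im['C'])@im['Rm']
    return cv2.projectPoints(c*[1,-1,-1],np.zeros(3),np.zeros(3),im['K'],im['D'])[0][:,0]
E
python3 - <<'E'
from h import *
s=ctrl.get_state();print(s);print(ctrl.grasp_offset)
ims=[]
for n in('top','side'):
    im=cam(n);print(n,im['C'],im['Rm'].round(3).tolist(),im['fx'],im['dist']);save(im,n+'0.png',k=1.5)
    np.save(n+'0.npy',im,allow_pickle=True)
E
```

```text
{'time': 0.0, 'joint_positions': array([-1.20290643,  0.32183755, -0.07008653,  1.45163762,  0.02256295,
        1.37081781, -0.05684507]), 'qd': array([ 0.00045838,  0.00105426, -0.00155307,  0.00211622, -0.00013894,
        0.00119106, -0.00011493]), 'joint_torque': array([-8.29036526e-05, -4.91290820e+01, -4.04097531e-01, -3.12527168e+01,
       -6.40581502e-02,  4.36853862e-02,  1.88960403e-04]), 'position': array([0.22504023, 0.60921857, 0.22147084]), 'tool_rot': array([-5.52666993e-01, -3.09231551e+00,  2.97434398e-03]), 'ft_force': array([-0.29060055,  0.95529773,  0.61464384]), 'torque': array([-0.01194536, -0.00568576,  0.01428293]), 'grip_force': 0.0, 'grip_width': 1.00251799108749}
0.0187
top [ 0.39188222 -0.00491336  1.4060276 ] [[-0.002, 0.995, -0.104], [-1.0, -0.001, 0.017], [0.017, 0.104, 0.994]] 492.40256928589264 [-0.10309362  0.          0.          0.          0.        ]
side [ 0.48931298 -0.7477241   0.95496331] [[0.996, 0.073, -0.054], [-0.09, 0.752, -0.653], [-0.007, 0.655, 0.755]] 377.89575202265956 [-0.09518648  0.          0.          0.          0.        ]
```

View pics/top0.png

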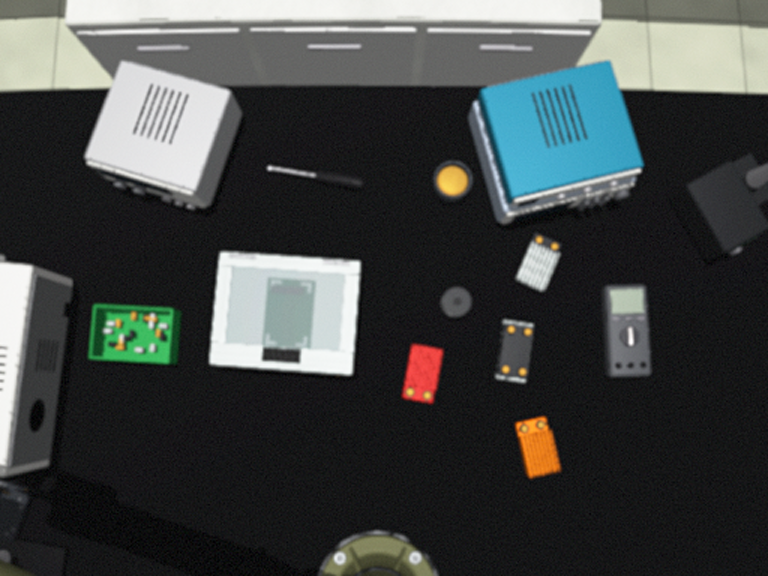

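View pics/side0.png

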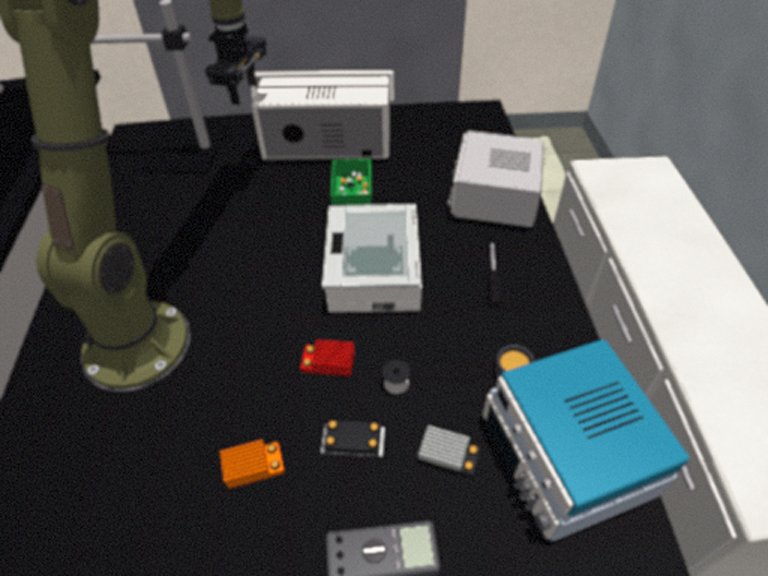

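```bash
python3 - <<'E'
from h import *
im=np.load('top0.npy',allow_pickle=True).item()
p=im['pixels'][:,:,::-1]
a=cv2.resize(p[165:255,135:245],None,fx=5,fy=5,interpolation=cv2.INTER_CUBIC)  # 550x450
b=cv2.resize(p[150:202,335:381],None,fx=5.4,fy=5.4,interpolation=cv2.INTER_CUBIC)
c=np.zeros((450,800,3),np.uint8);c[:,:550]=a;c[:b.shape[0],550:550+b.shape[1]]=b;print(b.shape)
cv2.imwrite('pics/crop.png',c)
for n,uv,z in[('mod',(359,175),.036),('stud end',(364.5,161.5),.02),('finend',(355,192),.036),('pad',(187.3,236.5),.09),('hl',(147,169),.09),('hr',(240,174),.09),('fl',(140,244),.09),('fr',(236,250),.09),
 ('teal low-left corner',(337,147),.0),('teal top corner',(343,130),.15),('bin',(90,223),.05),('spool',(304,201),.045),('flat',(344,233),.02),('clean',(302,120),.04),('sd',(240,122),.02)]: print(n,pt(im,uv,z).round(4))
E
```

```text
(281, 248, 3)
mod [ 0.6174 -0.3034  0.036 ]
stud end [ 0.6595 -0.3239  0.02  ]
finend [ 0.5687 -0.2907  0.036 ]
pad [0.442  0.1726 0.09  ]
hl [0.6248 0.2849 0.09  ]
hr [0.6108 0.0323 0.09  ]
fl [0.4218 0.2993 0.09  ]
fr [0.4061 0.0425 0.09  ]
teal low-left corner [ 0.7061 -0.2483  0.    ]
teal top corner [ 0.7183 -0.2393  0.15  ]
bin [0.4805 0.4503 0.05  ]
spool [ 0.5422 -0.1449  0.045 ]
flat [ 0.4538 -0.2601  0.02  ]
clean [ 0.7754 -0.1426  0.04  ]
sd [0.7746 0.0348 0.02  ]
```

View pics/crop.png

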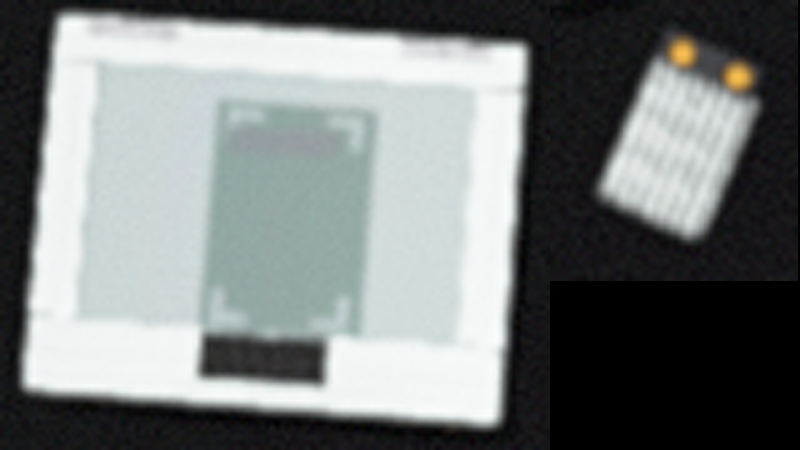

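The candidates (full-image pixels) are silver finned (359,175), orange finned (358,298), red (282,249) and flat black (344,233). The enlarged crop confirms that the silver finned one, with two brass studs at its upper end, matches the description. The fixture's pad is at (187.4,236.6), and its front is toward the robot.

```bash
cat >> h.py <<'E'
def units(P,yaw_dir=None,tilt0=True):
    """shift & turn rows from present pose to TCP P with tool down and tool y along +-yaw_dir (world xy)"""
    s=ctrl.get_state();M=R.from_rotvec(s['tool_rot']).as_matrix()
    d=M.T@(np.array(P)-s['position'])/.3
    if yaw_dir is None: yd=M[:2,1]
    else:
        yd=np.array(yaw_dir,float);yd*=np.sign(yd@M[:2,1])
    y=np.r_[yd/np.linalg.norm(yd),0];z=np.array([0,0,-1.]);G=np.c_[np.cross(y,z),y,z]
    w=R.from_matrix(M.T@G).as_rotvec()/np.radians(60)
    return d.round(4),w.round(4)
E
python3 - <<'E'
from h import *
from scipy.optimize import least_squares
im=np.load('top0.npy',allow_pickle=True).item();si=np.load('side0.npy',allow_pickle=True).item()
c=lambda x,y:(135+x/5,165+y/5); m=lambda x,y:(335+(x-550)/5.4,150+y/5.4)
L=[pt(im,c(*q),.09)[:2] for q in((58,12),(528,42),(502,425),(22,390))]
print('lid corners',np.round(L,4), 'w',np.linalg.norm(L[2]-L[3]),np.linalg.norm(L[0]-L[1]),'depth',np.linalg.norm(L[0]-L[3]),np.linalg.norm(L[1]-L[2]))
f=(L[0]-L[3])+(L[1]-L[2]);g=L[0]-L[1]+L[3]-L[2];yaw=(np.arctan2(f[1],f[0])+np.arctan2(-g[0],g[1]))/2
print('yaw',np.arctan2(f[1],f[0]),np.arctan2(-g[0],g[1]))
pad=pt(im,c(262,358),.09);u=np.array([np.cos(yaw),np.sin(yaw)]);fe=(L[2]+L[3])/2
print('pad',pad,'pad from front edge',fe+.025*u,'hinge',pad[:2]+.172*u)
g4=[pt(im,c(*q),.044)[:2] for q in((228,110),(364,118),(346,328),(215,326))];print('carrier via guides',np.mean(g4,0),'yaw',yaw)
F=[pt(im,m(*q),.036)[:2] for q in((600,192),(697,240),(757,98),(660,57))];print('fins',np.round(F,4),np.linalg.norm(F[0]-F[1]),np.linalg.norm(F[1]-F[2]))
S=[pt(im,m(*q),.028)[:2] for q in((682,53),(739,76))]
fc=np.mean(F,0);st=np.mean(S,0);ax=(st-fc)/np.linalg.norm(st-fc);print('fin centre->studs dist (exp .050)',np.linalg.norm(st-fc),'center',fc+.012*ax,'or',st-.038*ax,'yaw',np.arctan2(ax[1],ax[0]), np.arctan2(*( (F[2]-F[1]+F[3]-F[0])[::-1])))
print('side px proj: mod',proj(si,[*(fc+.012*ax),.018])*1.5,'studs',proj(si,[*st,.026])*1.5,'pad',proj(si,pad)*1.5)
w=ctrl.get_image('wrist');print(np.round(w['tool_from_camera'],3).tolist())
print(R.from_rotvec(ctrl.get_state()['tool_rot']).as_matrix().round(3))
print(units([*pad[:2],.13],[-np.sin(yaw),np.cos(yaw)]))
E
```

```text
lid corners [[0.6292 0.2861]
 [0.6124 0.0307]
 [0.4061 0.0441]
 [0.4245 0.301 ]] w 0.2575987951649041 0.2559974803110604 depth 0.20527694050835169 0.20677680805367973
yaw -0.06873262611281582 -0.06871801462154624
pad [0.4417605  0.17237361 0.09      ] pad from front edge [0.440231   0.17083152] hinge [0.61335447 0.16056216]
carrier via guides [0.52008167 0.16494657] yaw -0.06872532036718103
fins [[ 0.5871 -0.2605]
 [ 0.5618 -0.3112]
 [ 0.6373 -0.3452]
 [ 0.659  -0.294 ]] 0.05666048950286635 0.08275113235539126
fin centre->studs dist (exp .050) 0.04954042112872111 center [ 0.62226509 -0.30754418] or [ 0.62184445 -0.30735903] yaw -0.4146300882831926 -0.42925740082277314
side px proj: mod [[448.10666246 450.40239151]] studs [[469.01962922 454.45089291]] pad [[336.18678529 242.14206577]]
[[-0.0, 0.955, 0.297, 0.081], [1.0, 0.001, -0.001, -0.0], [-0.001, 0.297, -0.955, -0.163], [0.0, 0.0, 0.0, 1.0]]
[[-0.938  0.346 -0.   ]
 [ 0.346  0.938 -0.001]
 [-0.    -0.001 -1.   ]]
(array([-1.182 , -1.1157,  0.3075]), array([-1.400e-03, -1.000e-04, -2.722e-01]))
```

jog_arm --moves '[-0.07,-0.19,0,0,0,0,-1,-0.14,-0.39,0,0,0,0,-1,-0.215,-0.585,0,0,0,0,-1,-0.37,-0.67,0,0,0,-0.07,-1,-0.53,-0.75,0,0,0,-0.14,-1,-0.69,-0.84,0,0,0,-0.21,-1,-0.84,-0.92,0.05,0,0,-0.27,-1,-0.98,-1,0.1,0,0,-0.272,-1]'

```text
time: 1.15
position: [0.3981, 0.225, 0.1924]
tool_rot: [0.108, 3.139, 0.001]
ft_force: [1.2, 0.7, -0.1]
grip_width: 0.168
grip_force: 0.0
```

```bash
python3 - <<'E'
from h import *
yaw=-.0687
print(ctrl.get_state()['position'],units([.4415,.172,.098],[-np.sin(yaw),np.cos(yaw)]))
E
```

```text
[0.39813963 0.22495957 0.19237129] (array([-0.1561, -0.1664,  0.3145]), array([ 0.0008,  0.0007, -0.0001]))
```

jog_arm --moves '[-0.08,-0.08,0,0,0,0,-1,-0.156,-0.166,0.08,0,0,0,-1,-0.156,-0.166,0.2,0,0,0,-1,-0.156,-0.166,0.28,0,0,0,-1,-0.156,-0.166,0.315,0,0,0,-1,-0.156,-0.166,0.315,0,0,0,-1,-0.156,-0.166,0.315,0,0,0,-1,-0.156,-0.166,0.315,0,0,0,-1]'

```text
time: 2.15
position: [0.441, 0.174, 0.0991]
tool_rot: [0.108, 3.138, 0.002]
ft_force: [0.1, 0.3, -0.7]
grip_width: 0.006
grip_force: 0.0
```

jog_arm --moves '[0,0,0.02,0,0,0,-1,0,0,0.03,0,0,0,-1,0,0,0.04,0,0,0,-1,0,0,0.05,0,0,0,-1,0,0,0.055,0,0,0,-1,0,0,0.06,0,0,0,-1,0,0,0.06,0,0,0,-1,0,0,0.06,0,0,0,-1]'

```text
time: 3.15
position: [0.4405, 0.1737, 0.0818]
tool_rot: [-0.108, -3.139, -0.001]
ft_force: [-5.5, -2.3, 17.2]
grip_width: 0.004
grip_force: 8.4
```

jog_arm --moves '[0,0,-0.2,0,0,0,-1,0,0,-0.4,0,0,0,-1,0,-0.05,-0.6,0,0,0,0,0,-0.2,-0.75,0,0,0,1,0,-0.4,-0.8,0,0,0,1,0,-0.6,-0.8,0,0,0,1,-0.05,-0.8,-0.8,0,0,0,1,-0.1,-1,-0.8,0,0,0,1]'

```text
time: 4.15
position: [0.4495, -0.1298, 0.3198]
tool_rot: [0.108, 3.139, 0.001]
ft_force: [1.7, 0.3, -0.1]
grip_width: 0.605
grip_force: 0.0
```

```bash
python3 - <<'E'
from h import *
yaw=-.42
print(units([.622,-.307,.25],[-np.sin(yaw),np.cos(yaw)]))
im=cam('side');save(im,'side1.png',(180,100,330,230),4)
E
```

```text
(array([-0.6139, -0.5502,  0.2328]), array([0.0009, 0.0009, 0.3356]))
```

View pics/side1.png

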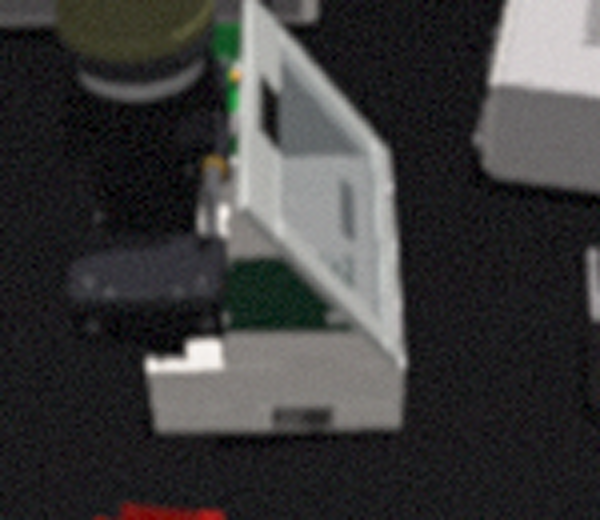

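The picture shows the lid rising: its front edge is near crop pixel (245,100) and its hinge at (400,360). Next I go over the module.

jog_arm --moves '[-0.13,-0.12,0,0,0,0.1,1,-0.28,-0.25,0.05,0,0,0.2,1,-0.43,-0.38,0.1,0,0,0.3,1,-0.55,-0.5,0.18,0,0,0.336,1,-0.614,-0.55,0.233,0,0,0.336,1,-0.614,-0.55,0.233,0,0,0.336,1,-0.614,-0.55,0.233,0,0,0.336,1,-0.614,-0.55,0.233,0,0,0.336,1]'

```text
time: 5.2
position: [0.6221, -0.3042, 0.2516]
tool_rot: [0.654, 3.071, 0.002]
ft_force: [-0.4, -0.8, 0.4]
grip_width: 0.998
grip_force: 0.0
```

```bash
python3 - <<'E'
from h import *
im=cam('wrist');np.save('w.npy',im,allow_pickle=True);save(im,'wrist1.png',None,1.5)
print(ctrl.get_state()['position'], proj(im,[.622,-.307,.036])*1.5)
E
```

```text
[ 0.62216795 -0.30422341  0.25162587] [[379.06898975 246.62290741]]
```

View pics/wrist1.png

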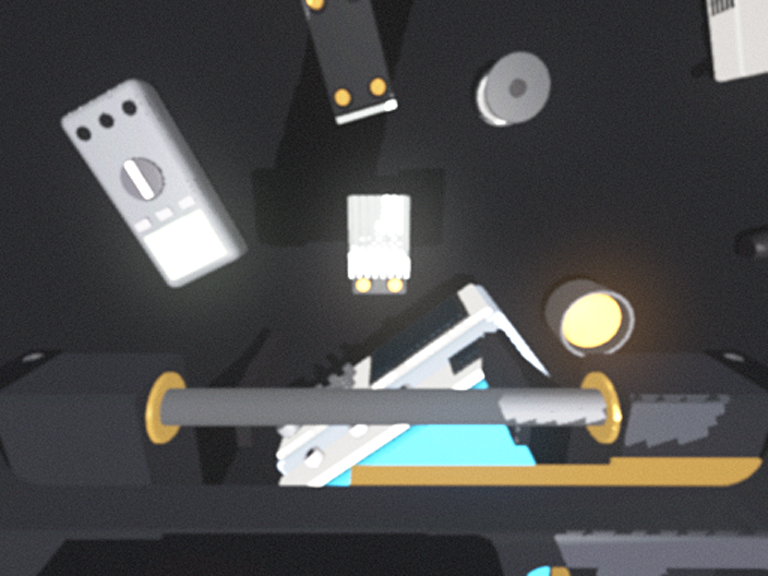

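The wrist picture shows the module squarely aligned, with fin block corners (348,195) and (410,278) and studs (363,285) and (395,285).

```bash
python3 - <<'E'
from h import *
im=np.load('w.npy',allow_pickle=True).item()
F=np.array([pt(im,np.array(q)/1.5,.036)[:2] for q in((348,195),(410,195),(410,277),(348,277))])
S=np.array([pt(im,np.array(q)/1.5,.026)[:2] for q in((363,285),(395,285))])
fc=F.mean(0);st=S.mean(0);ax=F[2]+F[3]-F[0]-F[1];ax/=np.linalg.norm(ax);yaw=np.arctan2(ax[1],ax[0])
print(F.round(4),np.linalg.norm(F[0]-F[1]),np.linalg.norm(F[1]-F[2]),'yaw',yaw)
c1=(F[0]+F[1])/2+.05*ax;c2=st-.038*ax;print('c from far end',c1,'from studs',c2, 'dist',np.linalg.norm(st-(F[0]+F[1])/2),'(exp .088)')
c=.5*c1+.5*c2;print(units([*c,.005],[-np.sin(yaw),np.cos(yaw)]))
E
```

```text
[[ 0.5667 -0.3132]
 [ 0.5898 -0.2616]
 [ 0.6616 -0.292 ]
 [ 0.6371 -0.3468]] 0.05651038152282833 0.07800828598059742 yaw -0.42286242614615055
c from far end [ 0.62382718 -0.30788755] from studs [ 0.62499335 -0.30848119] dist 0.08930709150047453 (exp .088)
(array([-0.0106, -0.0102,  0.8221]), array([0.0014, 0.0019, 0.003 ]))
```

jog_arm --moves '[-0.01,-0.01,0.15,0,0,0,1,-0.01,-0.01,0.33,0,0,0,1,-0.01,-0.01,0.51,0,0,0,1,-0.01,-0.01,0.65,0,0,0,1,-0.01,-0.01,0.75,0,0,0,1,-0.01,-0.01,0.8,0,0,0,1,-0.01,-0.01,0.815,0,0,0,1,-0.01,-0.01,0.82,0,0,0,1]'

```text
time: 6.25
position: [0.6244, -0.3093, 0.0055]
tool_rot: [0.655, 3.07, -0.0]
ft_force: [0.3, 0.1, 0.7]
grip_width: 1.004
grip_force: 0.0
```

jog_arm --moves '[0,0,0,0,0,0,0,0,0,0,0,0,0,-0.1,0,0,0,0,0,0,-0.3,0,0,0,0,0,0,-1,0,0,0,0,0,0,-1,0,0,0,0,0,0,-1,0,0,0,0,0,0,-1,0,0,0,0,0,0,-1]' --newtons 25

```text
time: 7.25
position: [0.6236, -0.309, 0.0043]
tool_rot: [0.656, 3.072, 0.0]
ft_force: [-0.1, -0.1, 1.4]
grip_width: 0.64
grip_force: 25.0
```

jog_arm --moves '[0,0,-0.03,0,0,0,-1,0,0,-0.1,0,0,0,-1,0,0,-0.25,0,0,0,-1,0,0,-0.4,0,0,0,-1,0,0,-0.55,0,0,0,-1,0,0,-0.67,0,0,0,-1,0,0,-0.7,0,0,0,-1,0,0,-0.7,0,0,0,-1]'

```text
time: 8.25
position: [0.6234, -0.3091, 0.2142]
tool_rot: [0.656, 3.072, 0.0]
ft_force: [-0.8, 1.2, -4.0]
grip_width: 0.644
grip_force: 25.0
```

```bash
python3 - <<'E'
from h import *
im=cam('top');np.save('top2.npy',im,allow_pickle=True)
save(im,'top2.png',(135,150,245,260),5.4)
E
```

```text
(no output)
```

View pics/top2.png

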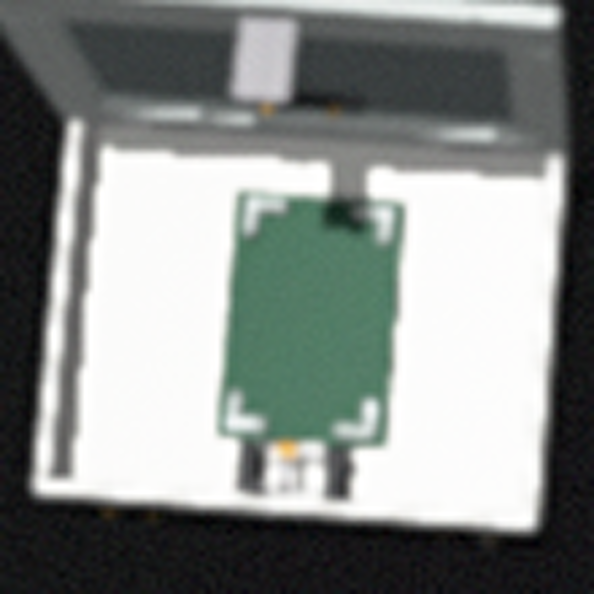

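With the lid open, the plate corners are clear at crop (240,192), (404,205), (384,444) and (219,433).

```bash
python3 - <<'E'
from h import *
im=np.load('top2.npy',allow_pickle=True).item()
q=lambda x,y:(135+x/5.4,150+y/5.4)
P=np.array([pt(im,q(*a),.036)[:2] for a in((240,192),(404,205),(384,444),(219,433))])
c=P.mean(0);f=P[0]+P[1]-P[2]-P[3];g=P[0]+P[3]-P[1]-P[2]
print(c,'L,W',np.linalg.norm(f)/2,np.linalg.norm(g)/2,'yaw',np.arctan2(f[1],f[0]),np.arctan2(-g[0],g[1]))
G=np.array([pt(im,q(*a),.044)[:2] for a in((246,198),(393,209),(375,436),(228,426))]);print('guides',G.mean(0))
Rm=np.array([pt(im,q(*a),.08)[:2] for a in((32,492),(540,532))]);print('front mid rim + .1',Rm.mean(0)+.1*np.array([np.cos(.0687),-np.sin(.0687)]),np.linalg.norm(Rm[0]-Rm[1]))
yaw=-.0687
for z in(.15,.12): print(units([*c,z],[-np.sin(yaw),np.cos(yaw)]))
E
```

```text
[0.52119062 0.16573282] L,W 0.1250982174273505 0.08561215232373932 yaw -0.07299634212768509 -0.07337013133820515
guides [0.52105377 0.16537873]
front mid rim + .1 [0.51976072 0.16554891] 0.2545228408949042
(array([0.9553, 1.3044, 0.2118]), array([ 0.0007, -0.0017, -0.3364]))
(array([0.9551, 1.3044, 0.3118]), array([ 0.0007, -0.0017, -0.3364]))
```

jog_arm --moves '[0.05,0.06,0,0,0,0,-1,0.12,0.17,0,0,0,-0.05,-1,0.21,0.29,0,0,0,-0.1,-1,0.3,0.41,0,0,0,-0.17,-1,0.4,0.54,0,0,0,-0.24,-1,0.5,0.68,0,0,0,-0.3,-1,0.6,0.82,0,0,0,-0.33,-1,0.7,0.95,0,0,0,-0.336,-1]'

```text
time: 9.3
position: [0.5465, 0.0389, 0.2123]
tool_rot: [-0.106, -3.137, 0.001]
ft_force: [1.3, -0.2, -3.5]
grip_width: 0.645
grip_force: 25.0
```

```bash
python3 - <<'E'
from h import *
yaw=-.071;s=ctrl.get_state();print(s['position'],s['grip_force'])
print(units([.5208,.1656,.12],[-np.sin(yaw),np.cos(yaw)]))
E
```

```text
[0.5464788  0.03892256 0.21228656] 24.997621960937977
(array([0.1131, 0.4157, 0.3076]), array([-0.0007, -0.0027,  0.0032]))
```

jog_arm --moves '[0.03,0.12,0,0,0,0,-1,0.07,0.25,0,0,0,0,-1,0.1,0.36,0,0,0,0,-1,0.113,0.41,0.05,0,0,0.003,-1,0.113,0.415,0.15,0,0,0.003,-1,0.113,0.415,0.26,0,0,0.003,-1,0.113,0.415,0.307,0,0,0.003,-1,0.113,0.415,0.307,0,0,0.003,-1]'

```text
time: 10.3
position: [0.5221, 0.1621, 0.1206]
tool_rot: [-0.115, -3.137, 0.004]
ft_force: [-0.6, 0.0, -2.4]
grip_width: 0.644
grip_force: 25.0
```

jog_arm --moves '[0,0,0,0,0,0,-1,0,0,0,0,0,0,-1,0,0,0,0,0,0,-1,0,0,0,0,0,0,-1,0,0,0,0,0,0,-1,0,0,0,0,0,0,-1,0,0,0,0,0,0,-1,0,0,0,0,0,0,-1]'

```text
time: 11.3
position: [0.523, 0.1634, 0.1221]
tool_rot: [0.113, 3.14, 0.0]
ft_force: [0.5, 0.4, -3.2]
grip_width: 0.639
grip_force: 25.0
```

```bash
python3 - <<'E'
from h import *
yaw=-.071;s=ctrl.get_state();print(s['position'],s['ft_force'])
print(units([.5208,.1656,.043],[-np.sin(yaw),np.cos(yaw)]))
im=cam('wrist');save(im,'w2.png',(120,60,400,320),2.2);np.save('w2.npy',im,allow_pickle=True)
E
```

```text
[0.52301112 0.16340129 0.1220585 ] [ 0.50504464  0.38877004 -3.19858218]
(array([0.0079, 0.0068, 0.2635]), array([ 0.0001,  0.    , -0.0011]))
```

View pics/w2.png

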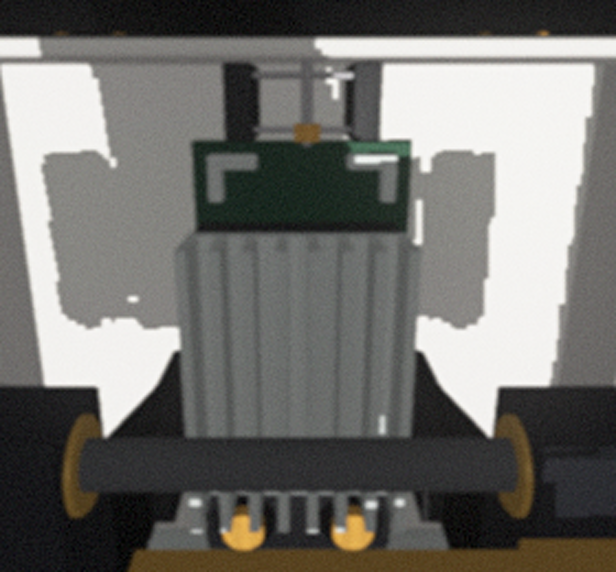

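The wrist picture shows the module held level above the carrier, with the plate's front corners at crop (193,143) and (411,143) and its guides visible.

```bash
python3 - <<'E'
from h import *
im=np.load('w2.npy',allow_pickle=True).item()
q=lambda x,y:(120+x/2.2,60+y/2.2)
A=np.array([pt(im,q(*a),.036) for a in((193,143),(411,143))]);print(A,np.linalg.norm(A[0]-A[1]))
u=np.array([np.cos(.071),-np.sin(.071)]);print('carrier',A.mean(0)[:2]+.065*u)
A=np.array([pt(im,q(*a),.044) for a in((207,155),(397,155))]);print('guides',A.mean(0)[:2],np.linalg.norm(A[0]-A[1]))
zt=.1221+.0315
B=np.array([pt(im,q(*a),zt) for a in((181,240),(417,240))]);print('module back',B,np.linalg.norm(B[0]-B[1]),'module c',B.mean(0)[:2]+.05*u,'tcp',ctrl.get_state()['position'])
E
```

```text
[[0.45682407 0.12580637 0.036     ]
 [0.46326199 0.21419614 0.036     ]] 0.08862391372947136
carrier [0.52487927 0.16539013]
guides [0.46408008 0.16963983] 0.07519985912757045
module back [[0.47070742 0.14085462 0.1536    ]
 [0.47457595 0.19380661 0.1536    ]] 0.05309310879828365 module c [0.52251571 0.16378359] tcp [0.52303312 0.16339916 0.1220693 ]
```

jog_arm --moves '[0,0.007,0.03,0,0,0,-1,0,0.007,0.08,0,0,0,-1,0,0.007,0.13,0,0,0,-1,0,0.007,0.18,0,0,0,-1,0,0.007,0.215,0,0,0,-1,0,0.007,0.24,0,0,0,-1,0,0.007,0.255,0,0,0,-1,0,0.007,0.262,0,0,0,-1]'

```text
time: 12.35
position: [0.5234, 0.1655, 0.0435]
tool_rot: [0.113, 3.139, 0.0]
ft_force: [-0.7, 0.4, -3.3]
grip_width: 0.643
grip_force: 25.0
```

jog_arm --moves '[0,0,0.003,0,0,0,-1,0,0,0.006,0,0,0,-1,0,0,0.009,0,0,0,-1,0,0,0.009,0,0,0,-1,0,0,0.009,0,0,0,-1,0,0,0.009,0,0,0,-1,0,0,0.009,0,0,0,-1,0,0,0.009,0,0,0,-1]'

```text
time: 13.35
position: [0.5232, 0.1655, 0.0408]
tool_rot: [0.113, 3.139, 0.0]
ft_force: [0.1, -1.1, -4.3]
grip_width: 0.644
grip_force: 25.0
```

jog_arm --moves '[0,0,0.002,0,0,0,-1,0,0,0.004,0,0,0,-1,0,0,0.006,0,0,0,-1,0,0,0.006,0,0,0,-1,0,0,0.006,0,0,0,-1,0,0,0.006,0,0,0,-1,0,0,0.006,0,0,0,-1,0,0,0.006,0,0,0,-1]'

```text
time: 14.35
position: [0.5232, 0.1655, 0.0402]
tool_rot: [-0.113, -3.139, -0.001]
ft_force: [-4.9, -1.6, 8.6]
grip_width: 0.641
grip_force: 25.0
```

jog_arm --moves '[0,0,-0.003,0,0,0,0.4,0,0,-0.003,0,0,0,0.7,0,0,-0.003,0,0,0,1,0,0,-0.003,0,0,0,1,0,0,-0.003,0,0,0,1,0,0,-0.003,0,0,0,1,0,0,-0.003,0,0,0,1,0,0,-0.003,0,0,0,1]'

```text
time: 15.35
position: [0.5232, 0.1655, 0.0399]
tool_rot: [0.113, 3.14, 0.0]
ft_force: [-0.1, -0.2, 0.6]
grip_width: 1.0
grip_force: 0.0
```

jog_arm --moves '[0,0,-0.05,0,0,0,1,0,0,-0.13,0,0,0,1,0,0,-0.23,0,0,0,1,0,0,-0.33,0,0,0,1,0,0,-0.43,0,0,0,0,0,0,-0.53,0,0,0,-1,0,0,-0.55,0,0,0,-1,0,0,-0.55,0,0,0,-1]'

```text
time: 16.35
position: [0.5232, 0.1655, 0.2052]
tool_rot: [0.113, 3.139, 0.001]
ft_force: [0.1, 0.2, -0.2]
grip_width: 0.63
grip_force: 0.0
```

```bash
python3 - <<'E'
from h import *
print(ctrl.get_state()['position'])
im=cam('wrist');save(im,'w3.png',(80,60,432,320),2);np.save('w3.npy',im,allow_pickle=True)
E
```

```text
[0.52318889 0.16549022 0.20516053]
```

View pics/w3.png

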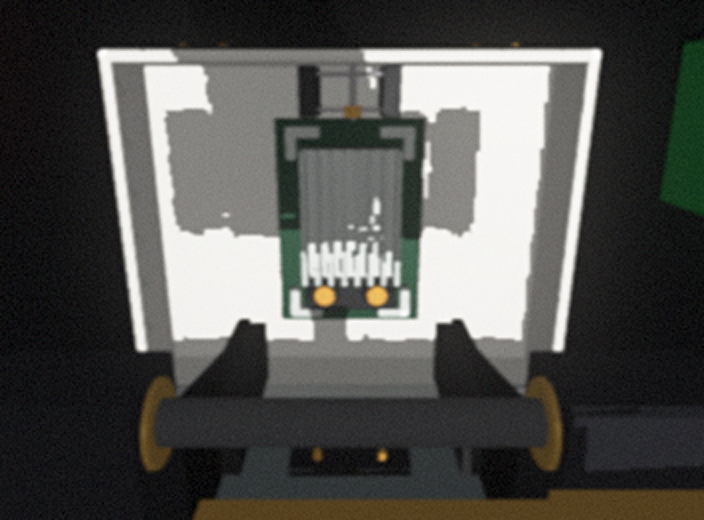

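```bash
python3 - <<'E'
from h import *
im=np.load('w3.npy',allow_pickle=True).item()
q=lambda x,y:(80+x/2,60+y/2)
P=np.array([pt(im,q(*a),.036)[:2] for a in((276,120),(424,120),(418,318),(284,318))]);c=P.mean(0)
print('plate',c,np.linalg.norm(P[0]-P[1]),np.linalg.norm(P[1]-P[2]),np.linalg.norm(P[3]-P[2]))
u=np.array([np.cos(.071),-np.sin(.071)]);v=np.array([-u[1],u[0]])
f=pt(im,q(350.5,150),.072)[:2]; s=pt(im,q(351,297),.062)[:2]
for n,m in(('from fins end',f+.05*u),('from studs',s-.038*u)): print(n,(m-c)@u,(m-c)@v)
h=np.r_[.6148,.1595]
hw=c+.0935*u;print('hinge by carrier+.0935',hw)
print(ctrl.get_state()['joint_positions'].round(2))
E
```

```text
plate [0.52404193 0.16597428] 0.08781726149054156 0.1276036657560207 0.08890721945650994
from fins end -0.00013035293084834797 -6.844427957416701e-05
from studs 0.000571946827672894 0.0001440036240982611
hinge by carrier+.0935 [0.61730636 0.15934136]
[-1.06  0.13  0.77  1.76 -0.1   1.29  1.23]
```

jog_arm --moves '[0,0,-0.15,0,0,0,-1,0,0,-0.33,0,0,0,-1,-0.02,0,-0.45,0,0,0,-1,-0.12,0,-0.46,0,0,0,-1,-0.27,0,-0.46,0,0,0,-1,-0.42,0,-0.46,0,0,0,-1,-0.55,0,-0.46,0,0,0,-1,-0.59,0,-0.46,0,0,0,-1]'

```text
time: 17.4
position: [0.7011, 0.1517, 0.339]
tool_rot: [-0.116, -3.135, 0.005]
ft_force: [0.2, -0.6, 0.5]
grip_width: 0.005
grip_force: 0.0
```

jog_arm --moves '[0,0,0.06,0,0,0,-1,0,0,0.15,0,0,0,-1,0,0,0.24,0,0,0,-1,0,0,0.31,0,0,0,-1,0,0,0.35,0,0,0,-1,0,0,0.36,0,0,0,-1,0,0,0.36,0,0,0,-1,0,0,0.36,0,0,0,-1]'

```text
time: 18.4
position: [0.7002, 0.1527, 0.2359]
tool_rot: [0.113, 3.138, 0.001]
ft_force: [0.9, -1.1, 1.0]
grip_width: 0.008
grip_force: 0.0
```

```bash
python3 - <<'E'
from h import *
s=ctrl.get_state();p=s['position'];u=np.array([np.cos(.071),-np.sin(.071)]);v=np.array([-u[1],u[0]]);h=np.array([.615,.160])
a=(p[:2]-h)@u;print(p,'u',a,'v',(p[:2]-h)@v,s['ft_force'],units(p,v))
# path: finger tip (half-width .0095 in u) on outer face; TCP = contact centre
for th,r in zip(np.linspace(1.6,0,15),np.linspace(.150,.172,15)):
    n=np.array([np.sin(th),np.cos(th)]);f=np.array([-np.cos(th),np.sin(th)])
    q=r*f+.005*n+np.array([.0095*np.sin(th),0])
    print(round(th,2),q.round(4)+[0,.085],'units',round((a-q[0])/.3,3),round((p[2]-.085-q[1])/.3,3))
E
```

```text
[0.70018541 0.15266696 0.23590281] u 0.08549100055955339 v -0.0012714802227152952 [ 0.8888011  -1.05187765  1.04477632] (array([0., 0., 0.]), array([ 0.0004,  0.0015, -0.0011]))
1.6 [0.0189 0.2348] units 0.222 0.004
1.49 [0.0016 0.2364] units 0.28 -0.002
1.37 [-0.0161  0.2361] units 0.339 -0.001
1.26 [-0.0339  0.2337] units 0.398 0.007
1.14 [-0.0517  0.2293] units 0.457 0.022
1.03 [-0.069   0.2228] units 0.515 0.044
0.91 [-0.0858  0.2143] units 0.571 0.072
0.8 [-0.1018  0.204 ] units 0.624 0.106
0.69 [-0.1166  0.1918] units 0.674 0.147
0.57 [-0.1302  0.178 ] units 0.719 0.193
0.46 [-0.1423  0.1626] units 0.759 0.244
0.34 [-0.1527  0.1459] units 0.794 0.3
0.23 [-0.1612  0.1281] units 0.822 0.359
0.11 [-0.1677  0.1094] units 0.844 0.422
0.0 [-0.172  0.09 ] units 0.858 0.486
```

jog_arm --moves '[0.08,0,0,0,0,0,-1,0.16,0,0,0,0,0,-1,0.22,0,0,0,0,0,-1,0.27,0,0,0,0,0,-1,0.32,0,0,0,0,0,-1,0.37,0,0.003,0,0,0,-1,0.42,0,0.012,0,0,0,-1,0.457,0,0.022,0,0,0,-1]'

```text
time: 19.4
position: [0.5643, 0.1622, 0.2294]
tool_rot: [0.114, 3.135, 0.002]
ft_force: [4.4, 0.0, -2.3]
grip_width: 0.008
grip_force: 2.2
```

```bash
cat > path.py <<'E'
from h import *
s=ctrl.get_state();p=s['position'];u=np.array([np.cos(.071),-np.sin(.071)]);v=np.array([-u[1],u[0]]);h=np.array([.615,.160])
a=(p[:2]-h)@u;print(p,'u',a,'v',(p[:2]-h)@v,s['ft_force'],units(p,v))
for th in np.arange(1.14,-.01,-.095):
    r=.172-.022*th/1.6
    n=np.array([np.sin(th),np.cos(th)]);f=np.array([-np.cos(th),np.sin(th)])
    q=r*f+.005*n+np.array([.0095*np.sin(th),0])
    print(round(th,2),'units',round((a-q[0])/.3,3),round((p[2]-.085-q[1])/.3,3))
E
python3 path.py
```

```text
[0.56432145 0.16224452 0.22940366] u -0.05071009426042885 v -0.001356294540150042 [ 4.43614863  0.04091943 -2.33328457] (array([0., 0., 0.]), array([ 0.0011,  0.0044, -0.0017]))
1.14 units 0.005 0.001
1.04 units 0.053 0.019
0.95 units 0.1 0.041
0.86 units 0.145 0.067
0.76 units 0.188 0.098
0.66 units 0.228 0.133
0.57 units 0.266 0.172
0.48 units 0.299 0.214
0.38 units 0.329 0.26
0.29 units 0.355 0.308
0.19 units 0.376 0.358
0.1 units 0.393 0.411
0.0 units 0.404 0.465
```

jog_arm --moves '[0.053,0,0.019,0,0,0,-1,0.1,0,0.041,0,0,0,-1,0.145,0,0.067,0,0,0,-1,0.188,0,0.098,0,0,0,-1,0.228,0,0.133,0,0,0,-1,0.266,0,0.172,0,0,0,-1,0.299,0,0.214,0,0,0,-1,0.329,0,0.26,0,0,0,-1]'

```text
time: 20.4
position: [0.4651, 0.1699, 0.1504]
tool_rot: [0.114, 3.137, 0.002]
ft_force: [3.9, 0.4, 3.2]
grip_width: 0.007
grip_force: 2.1
```

```bash
sed -i 's/1.14,-.01,-.095/.38,-.01,-.0633/' path.py; python3 path.py
```

```text
[0.46509627 0.16993743 0.15044828] u -0.15023102599383006 v -0.000721834912963043 [3.9498565  0.43431171 3.20510606] (array([0., 0., 0.]), array([ 0.0013,  0.0021, -0.0013]))
0.38 units -0.002 -0.004
0.32 units 0.015 0.028
0.25 units 0.031 0.061
0.19 units 0.045 0.095
0.13 units 0.056 0.13
0.06 units 0.065 0.165
0.0 units 0.073 0.201
```

jog_arm --moves '[0.015,0,0.028,0,0,0,-1,0.031,0,0.061,0,0,0,-1,0.045,0,0.095,0,0,0,-1,0.056,0,0.13,0,0,0,-1,0.065,0,0.165,0,0,0,-1,0.073,0,0.195,0,0,0,-1,0.073,0,0.215,0,0,0,-1,0.073,0,0.225,0,0,0,-1]'

```text
time: 21.4
position: [0.4419, 0.1714, 0.0829]
tool_rot: [-0.113, -3.137, 0.0]
ft_force: [-4.3, -2.5, 21.6]
grip_width: 0.004
grip_force: 11.4
```

jog_arm --moves '[0,0,0.005,0,0,0,-1,0,0,0.005,0,0,0,-1,0,0,0.005,0,0,0,-1,0,0,0.005,0,0,0,-1,0,0,0.005,0,0,0,-1,0,0,0.005,0,0,0,-1,0,0,0.005,0,0,0,-1,0,0,0.005,0,0,0,-1]'

```text
time: 22.4
position: [0.442, 0.1714, 0.0828]
tool_rot: [-0.113, -3.136, -0.001]
ft_force: [-5.3, -2.6, 20.7]
grip_width: 0.004
grip_force: 10.8
```

jog_arm --moves '[0,0,-0.02,0,0,0,-1,0,0,-0.05,0,0,0,-1,0,0,-0.12,0,0,0,-1,0,-0.1,-0.25,0,0,0,-1,0,-0.25,-0.38,0,0,0,-1,0,-0.42,-0.48,0,0,0,-1,0,-0.6,-0.5,0,0,0,-1,0,-0.7,-0.5,0,0,0,-1]'

```text
time: 23.4
position: [0.4267, -0.0406, 0.2317]
tool_rot: [-0.117, -3.139, -0.002]
ft_force: [1.2, -0.4, -1.0]
grip_width: 0.01
grip_force: 0.0
```

jog_arm --moves '[0,-0.05,0,0,0,0,-1,0,-0.05,0,0,0,0,-1,0,-0.05,0,0,0,0,-1,0,-0.05,0,0,0,0,-1,0,-0.05,0,0,0,0,-1,0,-0.05,0,0,0,0,-1,0,-0.05,0,0,0,0,-1,0,-0.05,0,0,0,0,-1]'

```text
time: 24.4
position: [0.4265, -0.0531, 0.2313]
tool_rot: [0.113, 3.139, 0.0]
ft_force: [0.1, -0.5, -0.0]
grip_width: 0.003
grip_force: 0.0
```

```bash
python3 - <<'E'
from h import *
im=cam('top');save(im,'top3.png',(130,145,270,260),5)
E
```

```text
(no output)
```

View pics/top3.png

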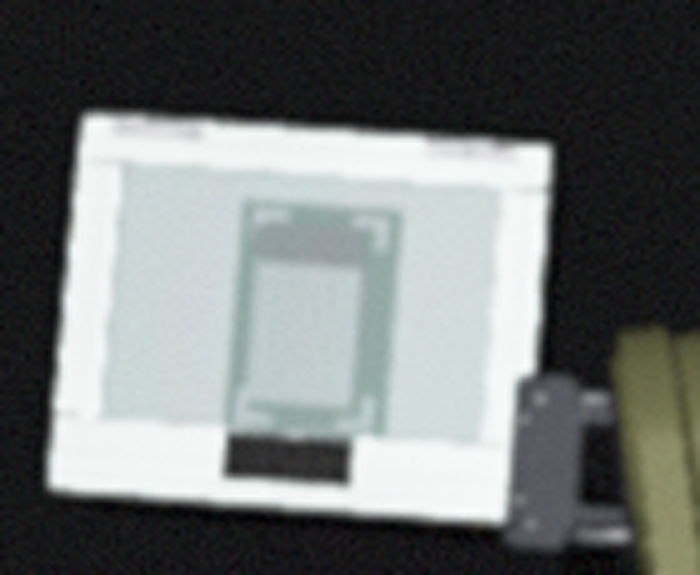

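The lid is flat: its pad is at image (187.4,236.4), as at the start, 2 s after letting go. The module is visible in the carrier under the window with its dark terminal deck at the hinge end, and the arm is clear.

```bash
python3 -c "
from bench import ctrl
print(ctrl.close_job())"
```

```text
the job is handed in; nothing more can be done
None
```

The job is handed in: the finned module lies in the carrier with its terminals at the hinge end, the lid is latched shut, and nothing else on the bench was touched, but the judge's verdict was not shown.

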